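# Turn a printing block on the easel and stack it face down

### The arm

A 6-joint arm with a two-finger parallel gripper is mounted at the origin on the work surface. World frame = base frame: x ahead of the robot, y to its left, z up, the work surface at z = 0. Lengths are in m, angles in rad, forces in N, time in s.
With the tool pointing down it reaches from about 0.425 to 1.125 m from the base axis. Payload 14.9 kg.
Tool frame: the origin (TCP) lies on the front face of the gripper's body, between the roots of the fingers; the fingertips stand 78 mm ahead of it and the grasp point (between the pads) lies 60 mm ahead of it (env.grip_depth is the distance from the TCP to the grasp point, in m); z points along the fingers, y is the line along which they close (so a half turn about z gives the same grasp; the last joint's range is limited). The gripper opens to 91 mm and grips with 3 to 60 N. Pads are 32 mm wide; open, the fingers measure 118 mm over their backs; the gripper's body (76 mm by 178 mm) begins 60 mm behind the grasp point.
Start: joints at [-1.354, 0.379, 1.734, -0, 1.028, -0.033], TCP at [0.173, -0.678, 0.292] pointing down, gripper open.
Joint ranges: [-2.77, 2.77], [-0.74, 2.19], [0, 2.66], [-1.06, 4.2], [0.31, 2.87], [-3.08, 3.08]. Speed limits (rad/s): [1.89, 1.89, 2.39, 3.14, 3.14, 3.14].

### API

Orientations are given as a 3x3 rotation matrix whose columns are the frame's x, y, z axes.
In Python, from workcell import env gives the robot as it stands. The module is installed in compiled form; this text tells all that it offers.
- The arm moves only by the tool arm_command, never from a script. Its argument "plan" is a list of rows, each an object of numbers: "tx", "ty", "tz": the shift along the tool's x, y, z in cm; "turn": the turn about the tool's z in rad; "jaw": the closure, from 0 (fully open) to 1 (shut). In form: [{"tx": .., "ty": .., "tz": .., "turn": .., "jaw": ..}, ...]. A call has 1 to 20 rows; each row shifts and turns the commanded pose from where the row before left it, along the tool's axes as they then stand; what a row does not reach is not made up. A row lasts 1/8 s, in which the tool goes at most 62.5 mm and 10.7 degrees, less where a joint would pass 70% of its speed; a pose out of reach is approached as far as the arm can. A call with a gripper value outside its range is refused whole. The fingers move at their own pace and stop on an object; "squeeze" is the grip in N (left out, the last holds). Time passes only in rows, so rows that do not move let the fingers close. It gives the time, the measured TCP pose, the force, the opening and the grip force at its end, in the units of the state.
- env.sense(): the state, without advancing time (a new reading comes with each control period).
- env.capture(name): name is "side" or "top" or "wrist"; returns a dict with "img" (384x512x3 uint8, blue, green, red), "fx", "fy", "cx", "cy" (pixels), "rvec" (rotation vector, rad) and "tvec" (3), from world to camera coordinates, as OpenCV has them. Camera axes: x right, y down, z forward; pixel columns grow to the right and rows downward; lengths in m; the calibration is good to about 2 mm. The wrist camera is an equidistant fisheye: a pixel r from the principal point sees the ray r / f radians off the axis. A picture is of the moment at which its call begins. There is no depth.
- env.close_job(): hands the job in; it is judged then, once.
Trained networks look in a picture, given as the dict that the camera call returned (one of the last four; its "shot" number tells which), for a name from the list of things; names that differ only in an ending like _2 or _b are one class to them, and where a whole thing is asked for, a point or a joint stands for the part that bears it (a point fixed in the world has none). Each returns a list of dicts, best first, with "conf" (0 to 1); they miss things now and then, are a little off and sometimes report something else, mostly with a low value. They report only what shows in the picture. A call takes as long as a camera call. They do not tell look-alikes from the thing itself.
- env.spot_in(picture, thing): "xy" ([column, row] in pixels, amid what is visible of it).
- env.spot_point(picture, thing): "xy" ([column, row] in pixels: a listed point, or the origin of a listed thing).
The state is a dict: "time": time; "joints": joint angles; "qvel": joint speeds; "tau": joint torques, N m; "tool_pos": TCP position; "ee_rot": TCP orientation; "wrist_force": force on the tool from outside, world axes, zero at the start; "torque": the same for the moment, N m; "gripper_width": finger opening in m; "gripper_force": force on a finger pad.
Only numpy, scipy, OpenCV 4.12 (cv2) and the standard library are available. Lean on these libraries where they do the work, as an engineer would, in place of code of your own. Each camera call takes 0.05 s, during which the arm holds its last target. There are 200 camera calls.

### The job

One oblong printing block has been left on the table with its cut lino face up. Lay it flat, still face up, on the ledge of the little wooden easel, centred, lengthwise and square, with one end up against the low fence, and let go; then raise its overhanging end so that it tips up and over to lean lino side against the sloping back, and let it rest there. Finally take it off and set it down (do not drop it), lino face down, squarely on top of the pile of oblong blocks; leave the square blocks, the pile and everything else on the table undisturbed.

Things in the scene. Friction and masses are not known exactly. Their poses are not given: they have to be found in the camera images.
- block_center (a point): centre of the loose oblong printing block to be turned: 100 x 64 x 18 mm plywood with a grey lino layer (pale cut leaf pattern) on its +z face; x along the 100 mm length, y along the 64 mm width, z out of the lino face. It starts flat on the table, lino up (centre 9 mm above the table). About 90 to 180 g
- easel: small wooden easel fixed to the table; origin at table height below the middle of the fence's front face; x points from the ledge to the fence and back, z up. Ledge: flat top 45 mm above the table, 110 mm wide, from x = -68 mm to the fence at x = 0; a block lying against the fence overhangs the ledge's front edge by 32 mm, with 45 mm of free air below
- easel_fence (a point): middle of the top front edge of the easel's low fence (easel x = 0, 53 mm above the table); the fence is 60 mm wide along y, 10 mm thick and stands 8 mm above the ledge; axes as the easel's
- easel_back (a point): point on the front of the easel's sloping back, 50 mm up the slope. The back is a board 42 mm wide (fingers can straddle it) that rises from the fence's top front edge, away from the ledge, at 45 degrees for 120 mm. A turned block leans flat on it, foot on the ledge, its centre near easel x = 21 mm, z = 87 mm, lino facing +x and down
- oblong_top_center (a point): centre of the top block of the pile of oblong blocks: two loose 100 x 64 x 18 mm blocks, lino face down, the centre of the top one 27 mm above the table; x along the 100 mm length, y along the 64 mm width, z up
- oblong_low_center (a point): centre of the lower block of that pile, 9 mm above the table; axes likewise
- square_top_center (a point): centre of the top block of the other pile: two loose square blocks 64 x 64 x 18 mm, lino down, 27 mm above the table; to be left alone
- square_low_center (a point): centre of the lower block of the square pile, 9 mm above the table; to be left alone
- square_center (a point): centre of a single square block 64 x 64 x 18 mm lying on the table with its lino up; to be left alone
- glue_a: loose glue stick standing upright, diameter 29 mm, 88 mm tall, origin at its foot; bystander
- glue_b: another such glue stick; bystander
- white_glue: loose white glue bottle, diameter 52 mm, 165 mm tall, origin at its foot; bystander
- adapter: loose white power brick 75 x 75 x 28 mm, origin at its underside; bystander
- mug: loose white cup, diameter 72 mm, 85 mm tall, origin at its foot; bystander
Mind the look-alikes: they are no part of the job. Leave any pink, purple or red look-alike of the part that bears block_center alone.

How it is judged:
On the way, in this order (a step that is already met when the one before it is completed fails the run):
1. the block lies flat, lino up, on the ledge, lengthwise (within 11 degrees) and centred (within 20 mm), its end against the fence (within 10 mm), let go (angle between block_center's own z axis and vertical below 0.12 rad and x of block_center in the frame of easel between -0.06 and -0.046 m and y of block_center in the frame of easel between -0.02 and 0.02 m and z of block_center in the frame of easel between 0.048 and 0.06 m and angle between the x axis of block_center and the x axis of easel, either way round below 0.2 rad and contact force between the fingers and block below 0.05 N), for 0.2 s.
2. the block has been tipped over and leans lino side against the sloping back, let go and at rest (angle between block_center's own z axis and vertical between 2.15 and 2.6 rad and x of block_center in the frame of easel between -0.015 and 0.06 m and y of block_center in the frame of easel between -0.03 and 0.03 m and contact force between block and easel above 0.2 N and linear speed of block below 0.03 m/s and contact force between the fingers and block below 0.05 N), for 0.2 s.
At the end, for the whole second after the job is handed in: the block lies lino face down on the top block of the oblong pile, flat, centred within 12 mm and aligned within about 10 degrees, at rest and released; the pile is still a pile (its two blocks centred within 12 mm) (angle between block_center's own z axis and vertical above 3.04 rad and horizontal distance between block_center and oblong_top_center below 0.012 m and angle between the x axis of block_center and the x axis of oblong_top_center, either way round below 0.17 rad and height (world z) of block_center between 0.041 and 0.049 m and horizontal distance between oblong_top_center and oblong_low_center below 0.012 m and linear speed of block below 0.02 m/s and contact force between the fingers and block below 0.05 N); the robot touches nothing.
It fails at once if the pile of oblong blocks is shoved (20 mm) (distance of any of oblong_low_center, oblong_top_center from where it was at the start of the episode above 0.02 m).
It fails at once if a square block is moved (20 mm) (distance of any of square_center, square_low_center, square_top_center from where it was at the start of the episode above 0.02 m).
It fails at once if a bystander on the table is moved (25 mm) or tipped over (distance of any of glue_a, glue_b, white_glue, adapter, mug from where it was at the start of the episode above 0.025 m or angle between any of glue_a, glue_b, white_glue, mug's own z axis and vertical above 0.5 rad).
It fails at once if the block is dropped onto the pile (let go more than 20 mm above it) (horizontal distance between block_center and oblong_top_center below 0.05 m and height (world z) of block_center above 0.065 m and contact force between the fingers and block below 0.02 N).
It also fails if it takes over 61 s, if anything falls off the work surface, if the arm or the gripper's body presses on something with over 40 N, if the wrist force passes 120 N, or if a joint passes its speed limit or range.

## Working session

There is one attempt and no reset: what is moved stays moved. The work goes in short steps, Python scripts to look and compute and a tool call to move; the robot and the scene stay as the last step left them, time stands still between calls to the robot, and variables do not carry over. Pictures are saved under pics/ and viewed, at most 10 in all, crops included, and the job is handed in when it is done.

Besides the shell and the picture viewer there is one more tool, called after "Request:" as name(argument=value, ...), one argument or row to a line, values as JSON. arm_command: Moves the arm, as the interface text tells. Its arguments: {"type":"object","properties":{"plan":{"type":"array","items":{"type":"object","properties":{"tx":{"type":"number"},"ty":{"type":"number"},"tz":{"type":"number"},"turn":{"type":"number"},"jaw":{"type":"number"}}}},"squeeze":{"type":"number"}},"required":["plan"]}

```bash
mkdir -p pics
cat > h.py <<'E'
import numpy as np, cv2
from workcell import env
def pix2plane(p,uv,z):
    R=cv2.Rodrigues(np.array(p["rvec"],float))[0]; t=np.array(p["tvec"],float).ravel()
    x=(uv[0]-p["cx"])/p["fx"]; y=(uv[1]-p["cy"])/p["fy"]
    if p.get("wrist"):
        r=np.hypot(x,y); s=np.tan(r)/r if r>1e-9 else 1; x*=s;y*=s
    d=R.T@np.array([x,y,1.]); c=-R.T@t
    return c+d*(z-c[2])/d[2]
def cap(n):
    p=env.capture(n)
    if n=="wrist": p["wrist"]=1
    return p
E
python3 - <<'E'
from h import *
s=env.sense(); print(s["time"],s["tool_pos"],s["ee_rot"])
ims=[]
for n in ["top","side"]:
    p=cap(n); cv2.imwrite(f"pics/{n}0.png",cv2.resize(p["img"],(800,600)))
    R=cv2.Rodrigues(np.array(p["rvec"],float))[0]; print(n,-R.T@np.array(p["tvec"]).ravel())
    for t,z in dict(block_center=.009,easel=0,easel_fence=.053,easel_back=.088,oblong_top_center=.027,square_center=.009,square_top_center=.027,glue_a=0,white_glue=0,adapter=0,mug=0).items():
        for d in env.spot_point(p,t)[:4]:
            print(n,t,round(d["conf"],2),np.round(d["xy"],1),np.round(pix2plane(p,d["xy"],z),3))
E
```

```text
0.0 [ 0.17296478 -0.67797184  0.29159309] [[ 9.68973533e-01  2.47164403e-01 -2.25649506e-04]
 [ 2.47164503e-01 -9.68972973e-01  1.04169448e-03]
 [ 3.88215225e-05 -1.06514693e-03 -9.99999432e-01]]
top [0.47113285 0.0331912  1.50100306]
top block_center 0.91 [284.3 239.5] [ 0.385 -0.086  0.009]
top block_center 0.74 [339.  169.6] [ 0.595 -0.256  0.009]
top block_center 0.71 [384.4 164.7] [ 0.608 -0.395  0.009]
top block_center 0.56 [368.8 216.8] [ 0.45  -0.343  0.009]
top easel 0.85 [253.3 168.4] [0.602 0.005 0.   ]
top easel_fence 0.71 [255.7 164.6] [ 0.609 -0.001  0.053]
top easel_back 0.66 [240.5 169.8] [0.591 0.044 0.088]
top oblong_top_center 0.82 [168.1 166.6] [0.608 0.261 0.027]
top square_center 0.69 [322.5 212.4] [ 0.465 -0.203  0.009]
top square_center 0.62 [328.6 116.3] [ 0.759 -0.228  0.009]
top square_top_center 0.68 [181.1 216.5] [0.459 0.223 0.027]
top glue_a 0.67 [307.5 125.8] [ 0.732 -0.164  0.   ]
top glue_a 0.6 [219.4 126.3] [0.733 0.107 0.   ]
top white_glue 0.69 [326.9 120. ] [ 0.749 -0.224  0.   ]
top adapter 0.69 [337.7 172.4] [ 0.587 -0.254  0.   ]
top adapter 0
[... 442 characters left out ...]
7.  199.9] [0.584 0.044 0.088]
side oblong_top_center 0.85 [221.1 267.8] [0.603 0.273 0.027]
side oblong_top_center 0.35 [186.6 330.2] [0.622 0.471 0.027]
side oblong_top_center 0.17 [222.3 269.7] [0.598 0.28  0.027]
side square_center 0.72 [297.4 179.5] [ 0.466 -0.245  0.009]
side square_top_center 0.98 [283.1 261.8] [0.454 0.226 0.027]
side glue_a 0.52 [220.8 190. ] [ 0.722 -0.146  0.   ]
side glue_a 0.5 [193.6 231.3] [0.736 0.103 0.   ]
side white_glue 0.68 [218.7 180.9] [ 0.748 -0.209  0.   ]
side adapter 0.86 [286.7 339. ] [0.417 0.436 0.   ]
side mug 0.93 [191.  329.1] [0.624 0.446 0.   ]
side mug 0.41 [247.  205.1] [ 0.611 -0.064  0.   ]
side mug 0.17 [284.8 339.5] [0.421 0.437 0.   ]
```

View pics/top0.png

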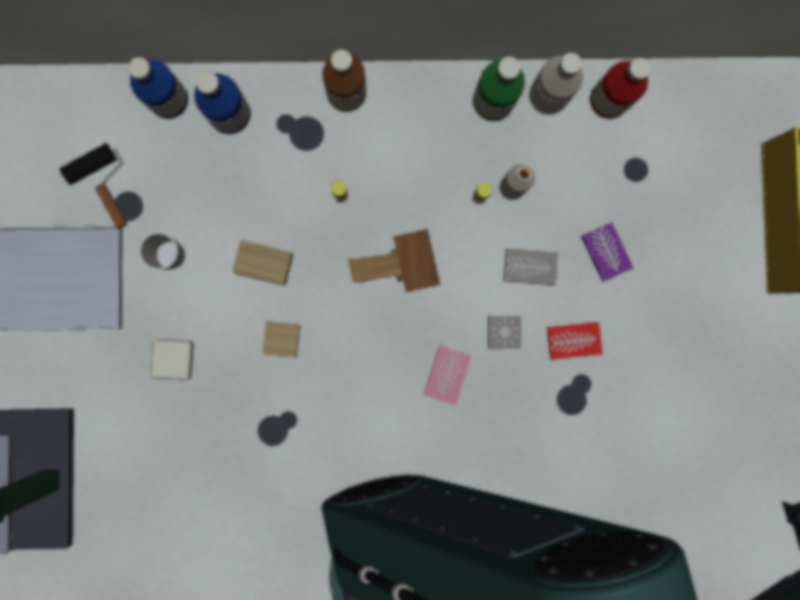

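View pics/side0.png

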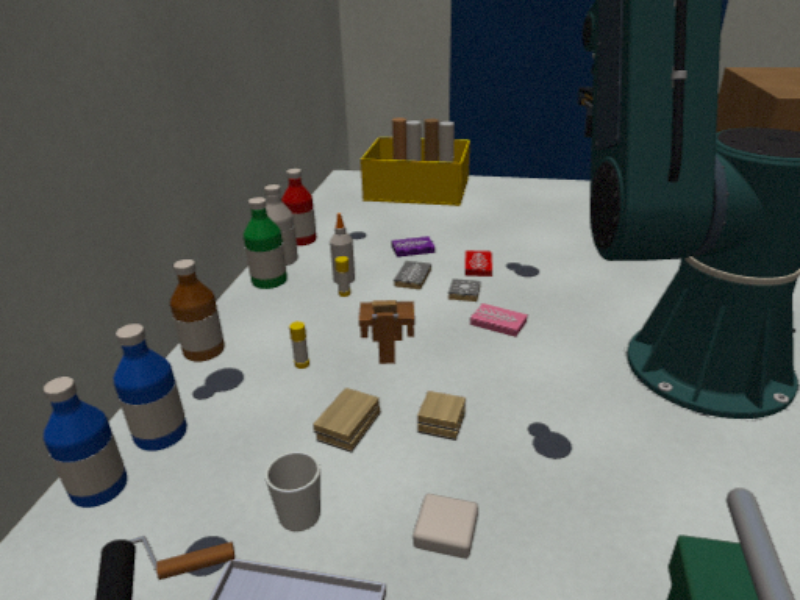

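Top view (800x600 pixels), things that could be taken for the block:
- grey oblong with leaf at (530,267): fits the description
- grey square at (504,332)
- pink at (447,375), red at (574,340) and purple at (607,251): to be left alone
- oblong pile at (262,262) and square pile at (281,339)

The easel ledge is at (416,260), with its back pointing left (+y). I choose the grey oblong and will check it in one crop.

Run:
```python
from h import *
p=cap("top"); im=p["img"]
c=im[145:200,215:400]; cv2.imwrite("pics/crop1.png",cv2.resize(c,None,fx=4,fy=4,interpolation=cv2.INTER_CUBIC))
hsv=cv2.cvtColor(im,cv2.COLOR_BGR2HSV)
def rect(m,x0,x1,y0,y1,z,name):
    mm=np.zeros_like(m); mm[y0:y1,x0:x1]=m[y0:y1,x0:x1]
    cs=cv2.findContours(mm,cv2.RETR_EXTERNAL,cv2.CHAIN_APPROX_NONE)[0]; c=max(cs,key=cv2.contourArea)
    b=cv2.boxPoints(cv2.minAreaRect(c)); w=np.array([pix2plane(p,q,z)[:2] for q in b])
    e=[w[1]-w[0],w[2]-w[1]]; L=[np.linalg.norm(v) for v in e]; i=int(np.argmax(L)); v=e[i]
    print(name,w.mean(0).round(4),np.round(L,3),"yaw deg",np.degrees(np.arctan2(v[1],v[0]))%180)
g=im.astype(int).sum(2)
bg=cv2.medianBlur(im,51).astype(int).sum(2)
m=((bg-g)>60).astype(np.uint8)
rect(m,318,360,155,187,.018,"block")
s=(hsv[...,1]>70).astype(np.uint8)
rect(s,145,192,150,187,.036,"pile")
d=((hsv[...,1]>110)&(hsv[...,2]<130)).astype(np.uint8)
rect(d,250,285,143,190,.045,"ledge")
rect(s,218,252,155,185,.09,"back")
```

```text
block [ 0.5911 -0.2548] [0.066 0.106] yaw deg 84.899106488973
pile [0.6036 0.2605] [0.058 0.097] yaw deg 75.21154902747782
ledge [ 0.6019 -0.0215] [0.082 0.101] yaw deg 12.032600546174592
back [0.5882 0.0493] [0.081 0.041] yaw deg 100.23388833803075
```

View pics/crop1.png

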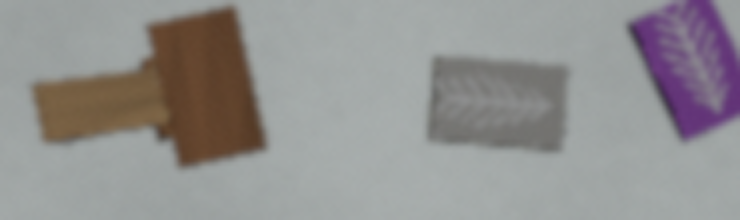

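Request:
arm_command(
  plan=[
    {"tx":4.3,"ty":-2.5},
    {"tx":4.3,"ty":-2.5},
    {"tx":4.3,"ty":-2.5},
    {"tx":4.3,"ty":-2.5},
    {"tx":4.3,"ty":-2.5},
    {"tx":4.3,"ty":-2.5},
    {"tx":4.3,"ty":-2.5},
    {"tx":4.3,"ty":-2.5},
    {"tx":4.3,"ty":-2.5},
    {"tx":4.3,"ty":-2.5},
    {"tx":4.3,"ty":-2.5},
    {"tx":4.2,"ty":-2.7},
    {"turn":-0.18},
    {"turn":-0.18},
    {"turn":-0.18},
    {"turn":-0.18},
    {"turn":-0.18},
    {"turn":-0.18},
    {"turn":-0.18},
    {},
  ],
)

```text
schema error: expected keys tx, ty, tz, turn, jaw
```

The crop shows the grey oblong with a pale leaf at crop (497,104), so the choice is right. The easel ledge is at (207,88), with its back to the left and slightly tilted. The move call was refused because every row needs all the keys.

Request:
arm_command(
  plan=[
    {"tx":4.3,"ty":-2.5,"tz":0,"turn":0,"jaw":0},
    {"tx":4.3,"ty":-2.5,"tz":0,"turn":0,"jaw":0},
    {"tx":4.3,"ty":-2.5,"tz":0,"turn":0,"jaw":0},
    {"tx":4.3,"ty":-2.5,"tz":0,"turn":0,"jaw":0},
    {"tx":4.3,"ty":-2.5,"tz":0,"turn":0,"jaw":0},
    {"tx":4.3,"ty":-2.5,"tz":0,"turn":0,"jaw":0},
    {"tx":4.3,"ty":-2.5,"tz":0,"turn":0,"jaw":0},
    {"tx":4.3,"ty":-2.5,"tz":0,"turn":0,"jaw":0},
    {"tx":4.3,"ty":-2.5,"tz":0,"turn":0,"jaw":0},
    {"tx":4.3,"ty":-2.5,"tz":0,"turn":0,"jaw":0},
    {"tx":4.3,"ty":-2.5,"tz":0,"turn":0,"jaw":0},
    {"tx":3.9,"ty":-2.7,"tz":0,"turn":0,"jaw":0},
    {"tx":0,"ty":0,"tz":0,"turn":-0.18,"jaw":0},
    {"tx":0,"ty":0,"tz":0,"turn":-0.18,"jaw":0},
    {"tx":0,"ty":0,"tz":0,"turn":-0.18,"jaw":0},
    {"tx":0,"ty":0,"tz":0,"turn":-0.18,"jaw":0},
    {"tx":0,"ty":0,"tz":0,"turn":-0.18,"jaw":0},
    {"tx":0,"ty":0,"tz":0,"turn":-0.18,"jaw":0},
    {"tx":0,"ty":0,"tz":0,"turn":-0.15,"jaw":0},
    {"tx":0,"ty":0,"tz":0,"turn":0,"jaw":0},
  ],
)

```text
time: 3.75
tool_pos: [0.5945, -0.2591, 0.2922]
ee_rot: [[0.092, 0.996, -0.0], [0.996, -0.092, -0.0], [-0.0, -0.0, -1.0]]
wrist_force: [-1.0, 0.4, -0.1]
gripper_width: 0.0916
gripper_force: 0.0
```

```bash
cat >> h.py <<'E'
def where():
    s=env.sense(); R=np.array(s["ee_rot"]); return s,np.array(s["tool_pos"]),R
def quad(p,mask,z,near,name=""):
    """min-area rectangle of the mask blob nearest the pixel, on plane z"""
    cs=[c for c in cv2.findContours(mask,cv2.RETR_EXTERNAL,cv2.CHAIN_APPROX_NONE)[0] if cv2.contourArea(c)>150]
    c=max(cs,key=lambda c:cv2.pointPolygonTest(c,tuple(map(float,near)),True))
    w=np.array([pix2plane(p,q[0],z)[:2] for q in c],np.float32)
    (cx,cy),_,_=r=cv2.minAreaRect(w*1000); b=cv2.boxPoints(r)/1000
    e=[b[1]-b[0],b[2]-b[1]]; L=[np.linalg.norm(v) for v in e]; v=e[int(np.argmax(L))]
    print(name,"c",np.round([cx/1000,cy/1000],4),"size",np.round(sorted(L),4),"yaw",round(np.degrees(np.arctan2(v[1],v[0]))%180,1))
def go(tgt):
    s,T,R=where(); print("move tool cm",np.round(R.T@(np.array(tgt)-T)*100,2), "tool y yaw",round(np.degrees(np.arctan2(R[1,1],R[0,1])),1),"time",s["time"])
E
python3 - <<'E'
from h import *
s,T,R=where(); print(s["time"],T,R.round(3).tolist())
p=cap("wrist"); cv2.imwrite("pics/w1.png",p["img"])
M=cv2.Rodrigues(np.array(p["rvec"],float))[0]; print("cam",-M.T@np.array(p["tvec"]).ravel(), M.round(2).tolist(),p["fx"])
for t,z in [("block_center",.009),("square_center",.009)]:
    for d in env.spot_point(p,t)[:3]: print(t,round(d["conf"],2),np.round(d["xy"],1),pix2plane(p,d["xy"],z).round(4))
E
```

```text
3.75 [ 0.59447965 -0.25908288  0.29222883] [[0.092, 0.996, -0.0], [0.996, -0.092, -0.0], [-0.0, -0.0, -1.0]]
cam [ 0.59945833 -0.19250243  0.38450299] [[1.0, -0.09, 0.0], [-0.09, -0.97, 0.24], [-0.02, -0.24, -0.97]] 297.3186396354542
block_center 0.94 [274.  276.2] [ 0.6165 -0.4057  0.009 ]
block_center 0.84 [80.1 73.4] [ 0.3735 -0.0872  0.009 ]
block_center 0.65 [241.  173.3] [ 0.5842 -0.2537  0.009 ]
square_center 0.77 [144.6 143.2] [ 0.462  -0.2008  0.009 ]
```

View pics/w1.png

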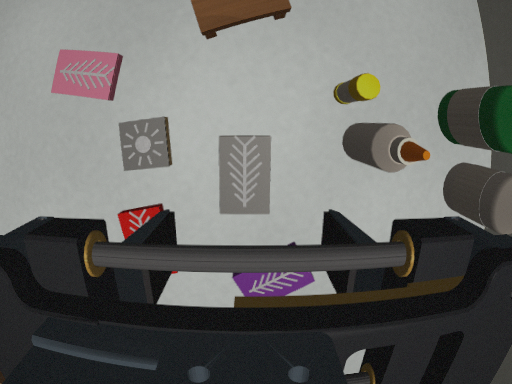

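Wrist view: the grey leaf block is at (245,174) with nothing close to it. The square is at (145,143) and the bottle at (378,147). Next I measure the block's rectangle.

Run:
```python
from h import *
p=cap("wrist"); g=p["img"].astype(int).sum(2)
m=(g<430).astype(np.uint8); m[:120]=0; m[216:]=0; m[:,:200]=0; m[:,300:]=0
m=cv2.morphologyEx(m,cv2.MORPH_CLOSE,np.ones((7,7)))
print(g[125,245],g[150,230],m.sum())
quad(p,m,.018,(245,174),"block")
```

```text
528 349 4050
block c [ 0.5884 -0.2545] size [0.0648 0.0998] yaw 84.6
```

Request:
arm_command(
  plan=[
    {"tx":0.4,"ty":-0.65,"tz":5,"turn":0,"jaw":0},
    {"tx":0,"ty":0,"tz":5,"turn":0,"jaw":0},
    {"tx":0,"ty":0,"tz":5,"turn":0,"jaw":0},
    {"tx":0,"ty":0,"tz":4,"turn":0,"jaw":0},
    {"tx":0,"ty":0,"tz":2,"turn":0,"jaw":0},
    {"tx":0,"ty":0,"tz":0,"turn":0,"jaw":0.2},
    {"tx":0,"ty":0,"tz":0,"turn":0,"jaw":1},
    {"tx":0,"ty":0,"tz":0,"turn":0,"jaw":1},
    {"tx":0,"ty":0,"tz":0,"turn":0,"jaw":1},
    {"tx":0,"ty":0,"tz":0,"turn":0,"jaw":1},
    {"tx":0,"ty":0,"tz":0,"turn":0,"jaw":1},
    {"tx":0,"ty":0,"tz":-5,"turn":0,"jaw":1},
    {"tx":0,"ty":0,"tz":-5,"turn":0,"jaw":1},
    {"tx":0,"ty":0,"tz":-5,"turn":0,"jaw":1},
    {"tx":0,"ty":0,"tz":0,"turn":0,"jaw":1},
  ],
  squeeze=20,
)

```text
time: 5.82
tool_pos: [0.59, -0.2553, 0.237]
ee_rot: [[0.091, 0.996, 0.006], [0.996, -0.091, -0.003], [-0.002, 0.007, -1.0]]
wrist_force: [-0.8, -0.1, -1.6]
gripper_width: 0.0636
gripper_force: 20.0
```

Run:
```python
from h import *
p=cap("wrist"); cv2.imwrite("pics/w2.png",p["img"])
for n in ["wrist","top","side"]:
    p=p if n=="wrist" else cap(n)
    for t,z in [("easel",0),("easel_fence",.053),("easel_back",.0884)]:
        for d in env.spot_point(p,t)[:1]: print(n,t,round(d["conf"],2),np.round(d["xy"],1),pix2plane(p,d["xy"],z).round(4))
```

```text
top easel 0.69 [252.3 168. ] [0.6035 0.008  0.    ]
top easel_fence 0.79 [256.8 165.6] [ 0.6057 -0.0045  0.053 ]
top easel_back 0.6 [242.3 171. ] [0.5874 0.0384 0.0884]
side easel 0.93 [245.9 214.1] [ 0.6032 -0.0115  0.    ]
side easel_fence 0.62 [248.1 203.2] [0.5903 0.0069 0.053 ]
side easel_back 0.67 [248.2 197.8] [0.5832 0.033  0.0884]
```

View pics/w2.png

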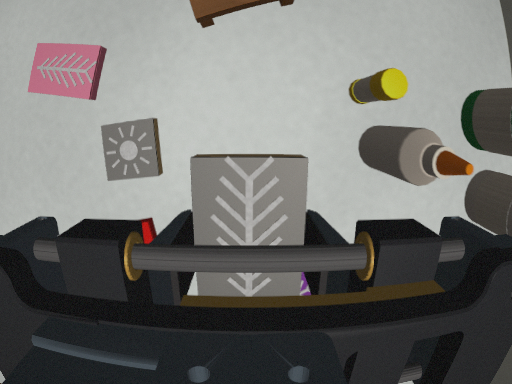

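The block is held (opening 63.6 mm), with the easel ahead at the top edge (240,10). I go closer to the easel to measure it.

Request:
arm_command(
  plan=[
    {"tx":4.5,"ty":0,"tz":0,"turn":0,"jaw":1},
    {"tx":4.5,"ty":0,"tz":0,"turn":0,"jaw":1},
    {"tx":4.0,"ty":0,"tz":0,"turn":0,"jaw":1},
    {"tx":0,"ty":0,"tz":0,"turn":-0.14,"jaw":1},
    {"tx":0,"ty":0,"tz":0,"turn":-0.14,"jaw":1},
    {"tx":0,"ty":0,"tz":0,"turn":0,"jaw":1},
  ],
)

```text
time: 7.18
tool_pos: [0.6002, -0.125, 0.2322]
ee_rot: [[-0.187, 0.982, -0.0], [0.982, 0.187, 0.0], [0.0, -0.0, -1.0]]
wrist_force: [-1.5, -0.2, -1.0]
gripper_width: 0.0637
gripper_force: 20.0
```

Run:
```python
from h import *
s,T,R=where(); print(T,R.round(3).tolist())
p=cap("wrist"); cv2.imwrite("pics/w3.png",cv2.resize(p["img"],(800,600)))
for t,z in [("easel",0),("easel_fence",.053),("easel_back",.0884)]:
    for d in env.spot_point(p,t)[:1]: print(t,round(d["conf"],2),np.round(d["xy"],1),pix2plane(p,d["xy"],z).round(4))
```

```text
[ 0.60020339 -0.12495485  0.23218345] [[-0.187, 0.982, -0.0], [0.982, 0.187, 0.0], [0.0, -0.0, -1.0]]
easel 0.77 [266.   75.6] [ 0.5948 -0.0029  0.    ]
easel_fence 0.89 [269.3  60.6] [0.5937 0.0025 0.053 ]
easel_back 0.66 [271.3  13.9] [0.587  0.0347 0.0884]
```

View pics/w3.png

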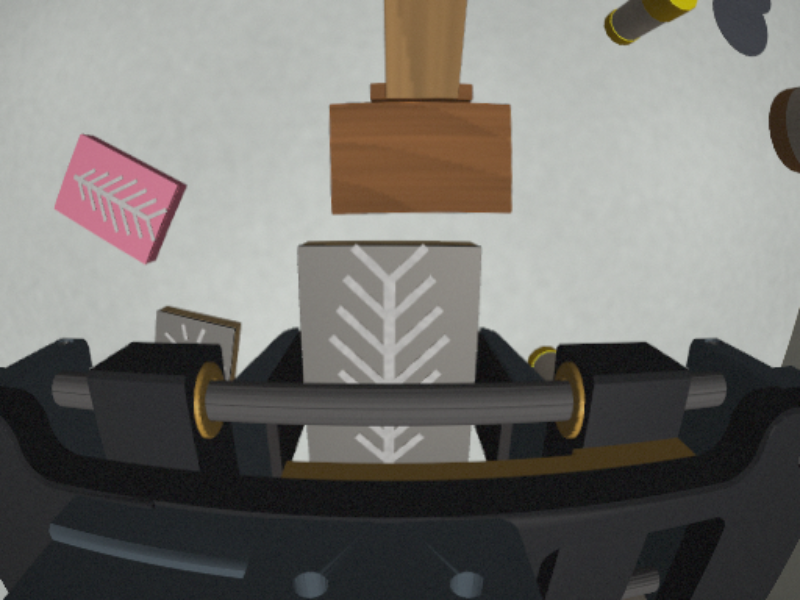

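The ledge top's corners are at (331,105), (510,104), (512,212) and (332,214). The fence is just behind at (421,100), and the block's leading edge is at (389,243). The block and the ledge look parallel.

Run:
```python
from h import *
p=cap("wrist"); im=p["img"]
h=cv2.cvtColor(im,cv2.COLOR_BGR2HSV)
m=(h[...,1]>70).astype(np.uint8); m[:,:180]=0; m[:,350:]=0; m[150:]=0; m[:69]=0
quad(p,m,.045,(265,100),"ledge(fore part)")
f=.64
c={k:pix2plane(p,(u*f,v*f),z)[:2] for k,u,v,z in [("fl",331.5,213.5,.045),("fr",512,212.5,.045),("bl",330.5,104.5,.045),("br",510.5,103.5,.045),("Fl",371,100.5,.053),("Fr",472,99,.053)]}
for k in c: print(k,c[k].round(4))
dy=c["fl"]-c["fr"]; print("width",np.linalg.norm(dy),"depth",np.linalg.norm((c["bl"]+c["br"]-c["fl"]-c["fr"])/2),"x yaw",np.degrees(np.arctan2(dy[1],dy[0]))-90,)
yaw=np.arctan2(dy[1],dy[0])-np.pi/2
ex=np.array([np.cos(yaw),np.sin(yaw)]); org=(c["fl"]+c["fr"])/2+.068*ex
print("origin",org, "back mid",(c["bl"]+c["br"])/2,"fence mid",(c["Fl"]+c["Fr"])/2)
# block tip front edge, top lino edge z
s,T,R=where(); tt=[pix2plane(p,(u*f,v*f),T[2]-.082+.018)[:2] for u,v in [(300,246),(480,245)]]
print("block front edge",tt,"rel tool",[R.T[:2,:2]@(q-T[:2]) for q in tt])
```

```text
ledge(fore part) c [ 0.6017 -0.0341] size [0.0643 0.1092] yaw 11.8
fl [ 0.555  -0.0769]
fr [ 0.6626 -0.0549]
bl [ 0.5423 -0.0115]
br [0.6486 0.0114]
Fl [ 0.5663 -0.0067]
Fr [0.6237 0.0063]
width 0.10982656476579243 depth 0.06721344697922166 x yaw -258.45814645924537
origin [0.59514972 0.00071338] back mid [ 5.95437183e-01 -3.08379333e-05] fence mid [ 5.94997855e-01 -1.80370452e-04]
block front edge [array([ 0.55997664, -0.08197325]), array([ 0.62031558, -0.07025187])] rel tool [array([ 0.04992723, -0.03147922]), array([0.05022617, 0.02998694])]
```

Request:
arm_command(
  plan=[
    {"tx":3.5,"ty":1,"tz":0,"turn":0,"jaw":1},
    {"tx":3.6,"ty":1,"tz":0,"turn":-0.014,"jaw":1},
    {"tx":0,"ty":0,"tz":4,"turn":0,"jaw":1},
    {"tx":0,"ty":0,"tz":3.5,"turn":0,"jaw":1},
    {"tx":0,"ty":0,"tz":1.5,"turn":0,"jaw":1},
    {"tx":0,"ty":0,"tz":0.7,"turn":0,"jaw":1},
    {"tx":0,"ty":0,"tz":0.5,"turn":0,"jaw":1},
    {"tx":0,"ty":0,"tz":0.2,"turn":0,"jaw":1},
    {"tx":0,"ty":0,"tz":0,"turn":0,"jaw":1},
  ],
)

```text
time: 8.55
tool_pos: [0.6068, -0.0516, 0.1288]
ee_rot: [[-0.201, 0.979, 0.001], [0.979, 0.201, -0.0], [-0.0, 0.001, -1.0]]
wrist_force: [0.5, 0.6, -1.9]
gripper_width: 0.0638
gripper_force: 20.0
```

Run:
```python
from h import *
p=cap("wrist"); cv2.imwrite("pics/w4.png",p["img"])
s,T,R=where(); o=np.array([.595,.0003]); y=np.radians(101.6); E=np.array([[np.cos(y),-np.sin(y)],[np.sin(y),np.cos(y)]])
print("tcp in easel",E.T@(T[:2]-o),T[2],s["wrist_force"],np.degrees(np.arctan2(R[1,0],R[0,0])))
```

```text
tcp in easel [-0.05322149 -0.00108736] 0.12876675296475787 [-0.20525356 -0.03147107 -1.22953526] 101.6248586500471
```

View pics/w4.png

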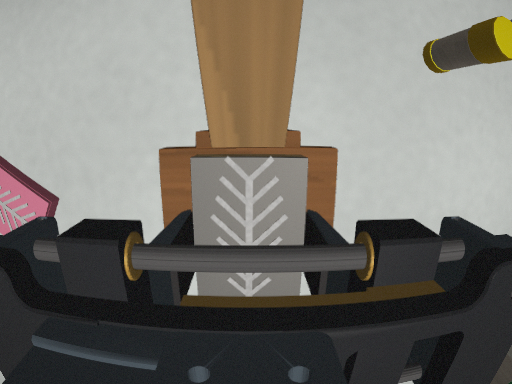

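Placed with about a 3 mm gap to the fence, centred. I lower the last 1.5 mm and let go, then move to the overhanging end.

Request:
arm_command(
  plan=[
    {"tx":0,"ty":0,"tz":0.15,"turn":0,"jaw":1},
    {"tx":0,"ty":0,"tz":0,"turn":0,"jaw":1},
    {"tx":0,"ty":0,"tz":0,"turn":0,"jaw":0.12},
    {"tx":0,"ty":0,"tz":0,"turn":0,"jaw":0.12},
    {"tx":0,"ty":0,"tz":0,"turn":0,"jaw":0.12},
    {"tx":0,"ty":0,"tz":0,"turn":0,"jaw":0.12},
    {"tx":0,"ty":0,"tz":0,"turn":0,"jaw":0.12},
    {"tx":-2.9,"ty":0,"tz":-0.4,"turn":0,"jaw":0.12},
    {"tx":-2.9,"ty":0,"tz":0,"turn":0,"jaw":0.12},
    {"tx":0,"ty":0,"tz":0,"turn":0,"jaw":0.12},
  ],
)

```text
time: 9.85
tool_pos: [0.6185, -0.1097, 0.1308]
ee_rot: [[-0.2, 0.98, 0.001], [0.98, 0.2, -0.0], [-0.0, 0.0, -1.0]]
wrist_force: [0.5, 0.2, -0.0]
gripper_width: 0.0804
gripper_force: 0.0
```

```bash
cat >> h.py <<'E'
EO=np.array([.595,.0003]); _y=np.radians(101.6); ER=np.array([[np.cos(_y),-np.sin(_y)],[np.sin(_y),np.cos(_y)]])
def easel(q): return (ER.T@(np.array(q)[:2]-EO)).round(4)
def sat(p): return cv2.cvtColor(p["img"],cv2.COLOR_BGR2HSV)[...,1]
E
python3 - <<'E'
from h import *
p=cap("wrist"); cv2.imwrite("pics/w5.png",p["img"])
s,T,R=where(); print("tcp easel",easel(T),T[2],s["gripper_width"],s["wrist_force"])
P=[]
for th in range(0,136,5):
    t=np.radians(th); l=np.array([-np.cos(t),np.sin(t)]); n=np.array([np.sin(t),np.cos(t)])
    if th<=90:
        b=np.array([-8*np.tan(t) if th<63.6 else -18*np.sin(t),45]); q=b+94*l+9*n
    else: q=np.array([-8*np.tan(t-np.pi/2),45])+94*l-9*n
    P.append(q)
P=np.array(P); D=np.diff(P,axis=0)/10
for i,(d,q) in enumerate(zip(D,P[1:])): print(5*(i+1),"tx %.2f tz %.2f"%(d[0],-d[1]),q.round(0))
E
```

```text
tcp easel [-0.1115 -0.0008] 0.13065892055069098 0.08028820181390836 [0.50984973 0.25229217 0.23037333]
5 tx 0.04 tz -0.82 [-94.  62.]
10 tx 0.11 tz -0.80 [-92.  70.]
15 tx 0.18 tz -0.78 [-91.  78.]
20 tx 0.24 tz -0.76 [-88.  86.]
25 tx 0.30 tz -0.73 [-85.  93.]
30 tx 0.36 tz -0.69 [-82. 100.]
35 tx 0.41 tz -0.65 [-77. 106.]
40 tx 0.45 tz -0.60 [-73. 112.]
45 tx 0.48 tz -0.55 [-68. 118.]
50 tx 0.50 tz -0.50 [-63. 123.]
55 tx 0.51 tz -0.44 [-58. 127.]
60 tx 0.49 tz -0.37 [-53. 131.]
65 tx 0.52 tz -0.31 [-48. 134.]
70 tx 0.73 tz -0.24 [-41. 136.]
75 tx 0.76 tz -0.17 [-33. 138.]
80 tx 0.78 tz -0.10 [-25. 139.]
85 tx 0.80 tz -0.03 [-17. 139.]
90 tx 0.82 tz 0.04 [ -9. 139.]
95 tx 0.75 tz -0.04 [ -1. 139.]
100 tx 0.75 tz 0.03 [  6. 139.]
105 tx 0.74 tz 0.10 [ 13. 138.]
110 tx 0.73 tz 0.17 [ 21. 136.]
115 tx 0.71 tz 0.24 [ 28. 134.]
120 tx 0.67 tz 0.31 [ 35. 131.]
125 tx 0.64 tz 0.37 [ 41. 127.]
130 tx 0.59 tz 0.44 [ 47. 123.]
135 tx 0.53 tz 0.50 [ 52. 118.]
```

View pics/w5.png

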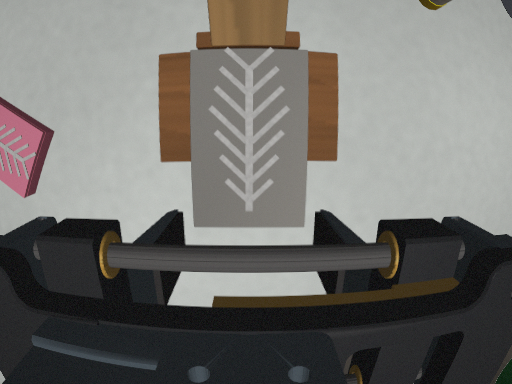

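The block lies square and centred on the ledge, with its end at the fence (row 47) and its free end at row 226. I check where the free end is before gripping.

Run:
```python
from h import *
p=cap("wrist")
for u,v in [(192,51),(308,51),(194,226),(305,227)]: print((u,v),easel(pix2plane(p,(u,v),.063)))
```

```text
(192, 51) [-0.0031  0.031 ]
(308, 51) [-0.0031 -0.0316]
(194, 226) [-0.1015  0.0321]
(305, 227) [-0.1022 -0.032 ]
```

Request:
arm_command(
  plan=[
    {"tx":0,"ty":0,"tz":0,"turn":0,"jaw":1},
    {"tx":0,"ty":0,"tz":0,"turn":0,"jaw":1},
    {"tx":0,"ty":0,"tz":0,"turn":0,"jaw":1},
    {"tx":0,"ty":0,"tz":0,"turn":0,"jaw":1},
    {"tx":0.1,"ty":0,"tz":-0.82,"turn":0,"jaw":1},
    {"tx":0.18,"ty":0,"tz":-0.8,"turn":0,"jaw":1},
    {"tx":0.22,"ty":0,"tz":-0.78,"turn":0,"jaw":1},
    {"tx":0.28,"ty":0,"tz":-0.76,"turn":0,"jaw":1},
    {"tx":0.33,"ty":0,"tz":-0.73,"turn":0,"jaw":1},
    {"tx":0.36,"ty":0,"tz":-0.69,"turn":0,"jaw":1},
    {"tx":0,"ty":0,"tz":0,"turn":0,"jaw":1},
  ],
  squeeze=4,
)

```text
time: 11.32
tool_pos: [0.6155, -0.0937, 0.1772]
ee_rot: [[-0.202, 0.979, 0.001], [0.979, 0.202, -0.0], [-0.0, 0.001, -1.0]]
wrist_force: [0.7, 0.6, -0.8]
gripper_width: 0.0638
gripper_force: 4.0
```

Run:
```python
from h import *
p=cap("side"); cv2.imwrite("pics/s6.png",cv2.resize(p["img"][120:270,180:380],(800,600),interpolation=cv2.INTER_CUBIC))
s,T,R=where(); print("tcp easel",easel(T),T[2],s["gripper_width"],s["wrist_force"],s["gripper_force"])
```

```text
tcp easel [-0.0964 -0.001 ] 0.17679516865695097 0.0636763744569551 [ 0.42994517 -0.17381866 -0.34702708] 4.000808335840702
```

View pics/s6.png

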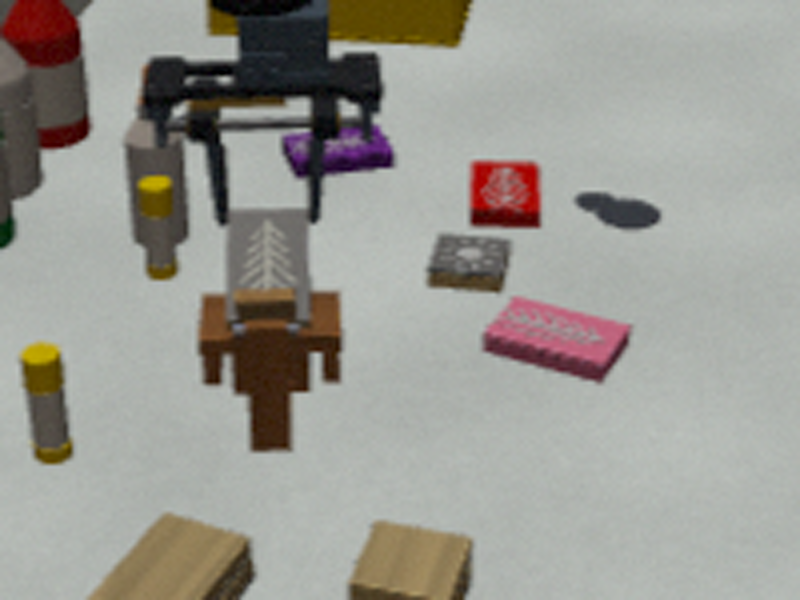

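The fingers hold the free end at (270,215) and the block is tilted about 30°, with its foot still at the fence. I carry on along the arc.

Request:
arm_command(
  plan=[
    {"tx":0.41,"ty":0,"tz":-0.65,"turn":0,"jaw":1},
    {"tx":0.45,"ty":0,"tz":-0.6,"turn":0,"jaw":1},
    {"tx":0.48,"ty":0,"tz":-0.55,"turn":0,"jaw":1},
    {"tx":0.5,"ty":0,"tz":-0.5,"turn":0,"jaw":1},
    {"tx":0.51,"ty":0,"tz":-0.44,"turn":0,"jaw":1},
    {"tx":0.49,"ty":0,"tz":-0.37,"turn":0,"jaw":1},
    {"tx":0.52,"ty":0,"tz":-0.31,"turn":0,"jaw":1},
    {"tx":0.7,"ty":0,"tz":-0.24,"turn":0,"jaw":1},
    {"tx":0.75,"ty":0,"tz":-0.17,"turn":0,"jaw":1},
    {"tx":0.75,"ty":0,"tz":-0.1,"turn":0,"jaw":1},
    {"tx":0,"ty":0,"tz":0,"turn":0,"jaw":1},
  ],
)

```text
time: 12.75
tool_pos: [0.604, -0.039, 0.216]
ee_rot: [[-0.202, 0.979, 0.0], [0.979, 0.202, 0.0], [0.0, 0.0, -1.0]]
wrist_force: [1.3, -1.2, 2.9]
gripper_width: 0.0639
gripper_force: 4.0
```

Run:
```python
from h import *
p=cap("side"); a=cv2.resize(p["img"][120:240,200:320],(400,400),interpolation=cv2.INTER_CUBIC)
q=cap("wrist"); b=cv2.resize(q["img"],(400,300)); o=np.zeros((400,800,3),np.uint8); o[:,:400]=a; o[:300,400:]=b
cv2.imwrite("pics/s7.png",o)
s,T,R=where(); print("tcp easel",easel(T),T[2],s["gripper_width"],s["wrist_force"],s["gripper_force"])
```

```text
tcp easel [-0.0407 -0.0009] 0.21578011196010258 0.06378867850164306 [ 0.19923604 -0.46943455  0.67676884] 3.9999360032379627
```

View pics/s7.png

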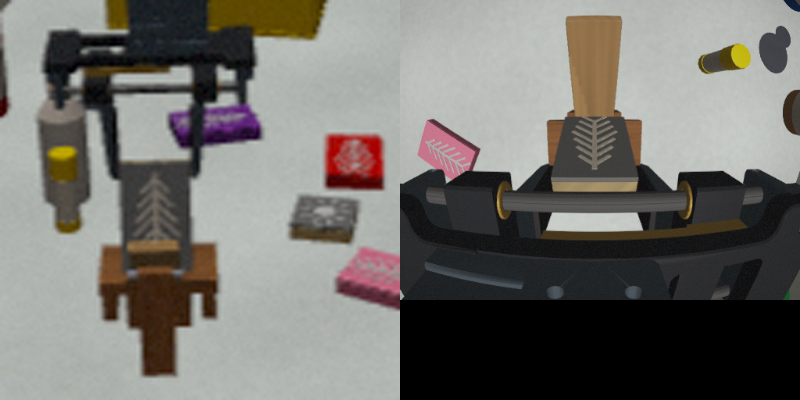

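The block is nearly upright (about 80°), with its lino towards the back board and its foot on the ledge. The picture budget is used up, so from here I check by numbers. I go on to 135° and let go.

Request:
arm_command(
  plan=[
    {"tx":0.8,"ty":0,"tz":-0.03,"turn":0,"jaw":1},
    {"tx":0.82,"ty":0,"tz":0.04,"turn":0,"jaw":1},
    {"tx":0.75,"ty":0,"tz":-0.04,"turn":0,"jaw":1},
    {"tx":0.75,"ty":0,"tz":0.03,"turn":0,"jaw":1},
    {"tx":0.75,"ty":0,"tz":0.1,"turn":0,"jaw":1},
    {"tx":0.75,"ty":0,"tz":0.17,"turn":0,"jaw":1},
    {"tx":0.72,"ty":0,"tz":0.24,"turn":0,"jaw":1},
    {"tx":0.7,"ty":0,"tz":0.31,"turn":0,"jaw":1},
    {"tx":0.65,"ty":0,"tz":0.37,"turn":0,"jaw":1},
    {"tx":0.6,"ty":0,"tz":0.44,"turn":0,"jaw":1},
    {"tx":0.55,"ty":0,"tz":0.5,"turn":0,"jaw":1},
    {"tx":0.1,"ty":0,"tz":0.1,"turn":0,"jaw":1},
    {"tx":0,"ty":0,"tz":0,"turn":0,"jaw":1},
  ],
)

```text
time: 14.48
tool_pos: [0.588, 0.0383, 0.1935]
ee_rot: [[-0.202, 0.979, -0.0], [0.979, 0.202, -0.0], [0.0, -0.0, -1.0]]
wrist_force: [0.9, -0.1, -0.6]
gripper_width: 0.0639
gripper_force: 4.0
```

```bash
cat >> h.py <<'E'
def proj(p,w):
    c=cv2.Rodrigues(np.array(p["rvec"],float))[0]@np.array(w,float)+np.array(p["tvec"],float).ravel()
    if p.get("wrist"):
        r=np.hypot(c[0],c[1]); s=np.arctan2(r,c[2])/max(r,1e-9)
    else: s=1/c[2]
    return np.array([p["fx"]*c[0]*s+p["cx"],p["fy"]*c[1]*s+p["cy"]])
def e2w(x,y,z): return np.r_[EO+ER@np.array([x,y]),z]
def lean(n):
    "predicted corners of the leaning block (top, plywood-side and lino-side edges) and detections"
    p=cap(n); a=.7071
    for k,(x,z) in dict(centre=(.021,.0867),top_ply=(-.008+.1*a-.018*a,.045+.1*a+.018*a),foot_ply=(-.008-.018*a,.045+.018*a),top_lino=(-.008+.1*a,.045+.1*a)).items():
        print(n,k,[proj(p,e2w(x,y,z)).round(0).tolist() for y in (-.032,0,.032)])
    for d in env.spot_point(p,"block_center")[:3]: print("spot",round(d["conf"],2),np.round(d["xy"],1))
    return p
E
python3 - <<'E'
from h import *
s,T,R=where(); print("tcp easel",easel(T),T[2],s["gripper_width"],s["wrist_force"],s["gripper_force"])
lean("wrist"); lean("side")
E
```

```text
tcp easel [ 0.0386 -0.0008] 0.19350169528861222 0.06392085610200382 [ 0.93983835 -0.11338709 -0.59648719] 3.9999532978981733
wrist centre [[293.0, 244.0], [249.0, 244.0], [205.0, 244.0]]
wrist top_ply [[306.0, 225.0], [250.0, 226.0], [193.0, 225.0]]
wrist foot_ply [[286.0, 275.0], [249.0, 275.0], [212.0, 275.0]]
wrist top_lino [[303.0, 198.0], [250.0, 198.0], [196.0, 198.0]]
side centre [[236.0, 196.0], [247.0, 196.0], [257.0, 196.0]]
side top_ply [[235.0, 189.0], [246.0, 189.0], [257.0, 188.0]]
side foot_ply [[237.0, 197.0], [247.0, 197.0], [257.0, 197.0]]
side top_lino [[235.0, 195.0], [246.0, 195.0], [257.0, 194.0]]
spot 0.97 [317.5 202.2]
spot 0.8 [246.9 193.5]
spot 0.62 [305.8 169.1]
```

Request:
arm_command(
  plan=[
    {"tx":0,"ty":0,"tz":0,"turn":0,"jaw":0.25},
    {"tx":0,"ty":0,"tz":0,"turn":0,"jaw":0.15},
    {"tx":0,"ty":0,"tz":0,"turn":0,"jaw":0.1},
    {"tx":0,"ty":0,"tz":0,"turn":0,"jaw":0.1},
    {"tx":0,"ty":0,"tz":0,"turn":0,"jaw":0.1},
    {"tx":0,"ty":0,"tz":0,"turn":0,"jaw":0.1},
    {"tx":-3,"ty":0,"tz":-2,"turn":0,"jaw":0.1},
    {"tx":-4,"ty":0,"tz":-2,"turn":0,"jaw":0.1},
    {"tx":-4,"ty":0,"tz":-2,"turn":0,"jaw":0.1},
    {"tx":0,"ty":0,"tz":0,"turn":0,"jaw":0.1},
  ],
)

```text
time: 15.92
tool_pos: [0.6113, -0.0716, 0.2552]
ee_rot: [[-0.199, 0.98, 0.003], [0.98, 0.199, -0.001], [-0.001, 0.003, -1.0]]
wrist_force: [-0.8, 0.6, -0.3]
gripper_width: 0.0817
gripper_force: 0.0
```

Run:
```python
from h import *
s,T,R=where(); print("tcp easel",easel(T),T[2],s["time"],s["wrist_force"])
p=lean("wrist"); lean("side")
im=p["img"].astype(int)
c=int(proj(p,e2w(.02,.0,.087))[0])
for d in (0,26): print("col",c+d,[(r,im[r,c+d].tolist()) for r in range(0,240,5)])
r0=int(proj(p,e2w(.021,0,.087))[1]); print("row",r0,[(q,im[r0,q].tolist()) for q in range(c-70,c+70,6)])
```

```text
tcp easel [-0.0737 -0.0015] 0.25521364622033604 15.925 [-0.78928712  0.55743414 -0.32295864]
wrist centre [[285.0, 93.0], [248.0, 93.0], [211.0, 93.0]]
wrist top_ply [[291.0, 50.0], [248.0, 49.0], [204.0, 50.0]]
wrist foot_ply [[281.0, 139.0], [248.0, 139.0], [215.0, 139.0]]
wrist top_lino [[289.0, 39.0], [248.0, 38.0], [206.0, 39.0]]
spot 0.58 [247.7  94.3]
spot 0.58 [ 75.6 164.5]
side centre [[236.0, 196.0], [247.0, 196.0], [257.0, 196.0]]
side top_ply [[235.0, 189.0], [246.0, 189.0], [257.0, 188.0]]
side foot_ply [[237.0, 197.0], [247.0, 197.0], [257.0, 197.0]]
side top_lino [[235.0, 195.0], [246.0, 195.0], [257.0, 194.0]]
spot 0.97 [319.  199.3]
spot 0.85 [304.6 170.1]
spot 0.64 [267.4 154.2]
col 247 [(0, [65, 100, 127]), (5, [63, 96, 125]), (10, [63, 98, 127]), (15, [66, 100, 130]), (20, [64, 100, 130]), (25, [68, 102, 129]), (30, [65, 100, 129]), (35, [68, 102, 130]), (40, [80, 108, 124]), (45, [76, 115, 140]), (50, [79, 117, 143]), (55, [78, 118, 143]), (60, [76, 116, 142]), (65, [76, 116, 141]), (70, [78, 119, 144]), (75, [76, 116, 143]), (80, [78, 120, 144]), (85, [77, 119, 
[... 1658 characters left out ...]
, 177]), (215, [178, 183, 179]), (220, [178, 182, 178]), (225, [178, 180, 178]), (230, [178, 183, 178]), (235, [176, 180, 176])]
row 92 [(177, [169, 173, 170]), (183, [166, 168, 166]), (189, [169, 172, 169]), (195, [168, 172, 168]), (201, [168, 170, 168]), (207, [172, 177, 171]), (213, [74, 110, 136]), (219, [76, 113, 138]), (225, [73, 110, 135]), (231, [71, 110, 133]), (237, [76, 117, 141]), (243, [78, 120, 144]), (249, [78, 120, 146]), (255, [76, 115, 142]), (261, [75, 115, 139]), (267, [78, 120, 145]), (273, [81, 122, 148]), (279, [70, 105, 128]), (285, [131, 143, 148]), (291, [169, 171, 168]), (297, [172, 175, 174]), (303, [171, 174, 172]), (309, [166, 170, 168]), (315, [168, 172, 168])]
```

The lean matches the model: foot edge at row 138 against 139 predicted, sides at columns 211 and 285. I grip it at its centre, lift, and go towards the oblong pile.

Request:
arm_command(
  plan=[
    {"tx":4.75,"ty":-0.1,"tz":0,"turn":0,"jaw":0.1},
    {"tx":4.75,"ty":0,"tz":0,"turn":0,"jaw":0.1},
    {"tx":0,"ty":0,"tz":4,"turn":0,"jaw":0.1},
    {"tx":0,"ty":0,"tz":4,"turn":0,"jaw":0.1},
    {"tx":0,"ty":0,"tz":1.5,"turn":0,"jaw":0.1},
    {"tx":0,"ty":0,"tz":0,"turn":0,"jaw":0.1},
    {"tx":0,"ty":0,"tz":0,"turn":0,"jaw":1},
    {"tx":0,"ty":0,"tz":0,"turn":0,"jaw":1},
    {"tx":0,"ty":0,"tz":0,"turn":0,"jaw":1},
    {"tx":0,"ty":0,"tz":0,"turn":0,"jaw":1},
  ],
  squeeze=40,
)

```text
time: 17.38
tool_pos: [0.5907, 0.0232, 0.1597]
ee_rot: [[-0.202, 0.979, 0.002], [0.979, 0.202, -0.0], [-0.0, 0.002, -1.0]]
wrist_force: [-1.3, -0.5, 8.1]
gripper_width: 0.064
gripper_force: 40.0
```

Request:
arm_command(
  plan=[
    {"tx":-0.3,"ty":0,"tz":-2,"turn":0,"jaw":1},
    {"tx":-0.3,"ty":0,"tz":-3,"turn":0,"jaw":1},
    {"tx":0,"ty":0,"tz":-4,"turn":0,"jaw":1},
    {"tx":0,"ty":0,"tz":-3,"turn":0,"jaw":1},
    {"tx":4,"ty":1,"tz":0,"turn":0,"jaw":1},
    {"tx":4,"ty":1,"tz":0,"turn":0,"jaw":1},
    {"tx":3,"ty":1,"tz":0,"turn":0,"jaw":1},
    {"tx":0,"ty":0,"tz":0,"turn":0.15,"jaw":1},
    {"tx":0,"ty":0,"tz":0,"turn":0.15,"jaw":1},
    {"tx":0,"ty":0,"tz":0,"turn":0.15,"jaw":1},
    {"tx":0,"ty":0,"tz":0,"turn":0,"jaw":1},
  ],
)

```text
time: 18.75
tool_pos: [0.5985, 0.1311, 0.2797]
ee_rot: [[0.244, 0.97, 0.001], [0.97, -0.244, 0.0], [0.0, 0.001, -1.0]]
wrist_force: [0.2, -0.1, -1.0]
gripper_width: 0.0639
gripper_force: 40.0
```

Run:
```python
from h import *
s,T,R=where(); print("tcp",T,"yaw",np.degrees(np.arctan2(R[1,0],R[0,0])),s["time"],s["gripper_width"],s["gripper_force"],s["wrist_force"])
p=cap("wrist"); cv2.imwrite("pics/w8.png",p["img"])
for d in env.spot_point(p,"oblong_top_center")[:2]: print(round(d["conf"],2),np.round(d["xy"],1),pix2plane(p,d["xy"],.027).round(4))
v=p["img"].max(2).astype(int); S=sat(p).astype(int)
c=proj(p,[.604,.2605,.036]); print("pred pile px",c, "block ctr px",proj(p,np.r_[T[:2],T[2]-.071]))
m=(S>70).astype(np.uint8)
for r in range(0,240,8): print(r,''.join('#' if x else '.' for x in m[r,60:450:6]))
```

```text
tcp [0.59852172 0.13114007 0.27971653] yaw 75.89483498821188 18.75 0.06388968727777468 39.988902881741524 [ 0.19143822 -0.13267717 -0.98534356]
0.66 [223.7  70.9] [0.6019 0.2641 0.027 ]
0.5 [271.5 283.6] [ 0.5937 -0.0102  0.027 ]
pred pile px [225.67135157  72.00936823] block ctr px [250.16881499 239.60540464]
0 ........................................................##.......
8 .........................................................##......
16 ..........................................................##.....
24 ............................................................###..
32 .......................##########................................
40 .......................##########................................
48 .......................##########................................
56 .......................##########................................
64 .......................##########................................
72 .......................##########................................
80 .......................##########................................
88 .......................#####
[... 596 characters left out ...]

160 ......######....................................#................
168 ...................................................####..........
176 ................................................#.######.........
184 ...................................................#####.........
192 .....................######################..........#...........
200 .....................######################......................
208 ....................########################.....................
216 ....................########################.....................
224 ....#..#.............######################..............#.......
232 .......#....##....#..#######################......##..#..#.......
```

Run:
```python
from h import *
p=cap("wrist"); S=sat(p); m=(S>70).astype(np.uint8); m[:20]=0; m[125:]=0; m[:,:190]=0; m[:,270:]=0
m=cv2.morphologyEx(m,cv2.MORPH_CLOSE,np.ones((5,5)))
# fit top-face outline: try heights
for z in (.027,.036): quad(p,m,z,(224,72),f"pile z{z}")
s,T,R=where(); ctr=T+R@np.array([0,0,.071]); 
for a in (25,35,45,55,65):
    t=np.radians(a); l=R[:,0]*np.cos(t)+np.array([0,0,np.sin(t)]); n=-R[:,0]*np.sin(t)+np.array([0,0,np.cos(t)])
    print(a,"top ply edge row",proj(p,ctr+.05*l+.009*n).round(0),"top lino",proj(p,ctr+.05*l-.009*n).round(0))
im=p["img"].astype(int); print([(r,im[r,250].tolist()) for r in range(170,240,4)])
```

```text
pile z0.027 c [0.6022 0.2639] size [0.0649 0.1038] yaw 75.0
pile z0.036 c [0.6025 0.2621] size [0.0632 0.1011] yaw 75.0
25 top ply edge row [251. 179.] top lino [251. 159.]
35 top ply edge row [251. 195.] top lino [251. 167.]
45 top ply edge row [251. 213.] top lino [251. 179.]
55 top ply edge row [251. 234.] top lino [251. 194.]
65 top ply edge row [251. 255.] top lino [251. 213.]
[(170, [177, 182, 178]), (174, [178, 183, 179]), (178, [180, 184, 181]), (182, [179, 184, 180]), (186, [82, 84, 88]), (190, [90, 92, 94]), (194, [83, 125, 151]), (198, [83, 124, 152]), (202, [83, 127, 153]), (206, [84, 125, 153]), (210, [85, 128, 155]), (214, [85, 126, 154]), (218, [85, 124, 149]), (222, [81, 121, 147]), (226, [80, 122, 148]), (230, [80, 121, 146]), (234, [82, 122, 147]), (238, [80, 121, 146])]
```

Pile top measured at (0.603, 0.262), yaw 75°. The block is held at about 48°. I go above with the foot edge 6 mm clear, then lower so the block hinges down about its foot.

Request:
arm_command(
  plan=[
    {"tx":0,"ty":0,"tz":0,"turn":0.015,"jaw":1},
    {"tx":3.5,"ty":-1,"tz":0,"turn":0,"jaw":1},
    {"tx":3.6,"ty":-1,"tz":0,"turn":0,"jaw":1},
    {"tx":3.6,"ty":-1,"tz":0,"turn":0,"jaw":1},
    {"tx":0,"ty":0,"tz":4,"turn":0,"jaw":1},
    {"tx":0,"ty":0,"tz":4,"turn":0,"jaw":1},
    {"tx":0,"ty":0,"tz":3,"turn":0,"jaw":1},
    {"tx":0,"ty":0,"tz":1.2,"turn":0,"jaw":1},
    {"tx":0,"ty":0,"tz":0,"turn":0,"jaw":1},
    {"tx":0,"ty":0,"tz":0,"turn":0,"jaw":1},
  ],
)

```text
time: 20.15
tool_pos: [0.5979, 0.2426, 0.1579]
ee_rot: [[0.259, 0.966, 0.002], [0.966, -0.259, 0.001], [0.001, 0.001, -1.0]]
wrist_force: [-0.6, 0.2, 0.1]
gripper_width: 0.0638
gripper_force: 40.0
```

Run:
```python
from h import *
s,T,R=where(); print(T,s["wrist_force"],"to target tool cm",(R.T@(np.array([.603,.262,.118])-T)*100).round(2))
q=cap("top"); 
for d in env.spot_point(q,"oblong_top_center")[:1]: print(d["conf"],d["xy"])
p=cap("wrist"); ctr=T+R@np.array([-.0023,0,.073])
for a in (40,44,48,52,56):
    t=np.radians(a); l=R[:,0]*np.cos(t)+np.array([0,0,np.sin(t)]); n=-R[:,0]*np.sin(t)+np.array([0,0,np.cos(t)])
    print(a,"top ply row",proj(p,ctr+.05*l+.009*n).round(0)[1],"top lino",proj(p,ctr+.05*l-.009*n).round(0)[1])
im=p["img"].astype(int); print([(r,im[r,250].tolist()) for r in range(140,220,4)])
```

```text
[0.59789661 0.2426021  0.15788125] [-0.59657806  0.21879961  0.14129469] to target tool cm [ 2.   -0.02  3.99]
40 top ply row 208.0 top lino 176.0
44 top ply row 215.0 top lino 181.0
48 top ply row 223.0 top lino 187.0
52 top ply row 231.0 top lino 193.0
56 top ply row 239.0 top lino 200.0
[(140, [90, 127, 145]), (144, [91, 129, 146]), (148, [91, 126, 145]), (152, [92, 129, 146]), (156, [94, 130, 147]), (160, [93, 127, 147]), (164, [93, 129, 147]), (168, [95, 129, 148]), (172, [93, 128, 148]), (176, [95, 129, 147]), (180, [95, 130, 149]), (184, [73, 82, 85]), (188, [78, 79, 82]), (192, [73, 106, 131]), (196, [82, 120, 147]), (200, [79, 120, 146]), (204, [82, 124, 149]), (208, [82, 122, 149]), (212, [80, 121, 147]), (216, [88, 127, 148])]
```

Request:
arm_command(
  plan=[
    {"tx":0,"ty":0,"tz":0.3,"turn":0,"jaw":1},
    {"tx":0,"ty":0,"tz":0.3,"turn":0,"jaw":1},
    {"tx":0.25,"ty":0,"tz":0.22,"turn":0,"jaw":1},
    {"tx":0.25,"ty":0,"tz":0.24,"turn":0,"jaw":1},
    {"tx":0.25,"ty":0,"tz":0.25,"turn":0,"jaw":1},
    {"tx":0.25,"ty":0,"tz":0.26,"turn":0,"jaw":1},
    {"tx":0.22,"ty":0,"tz":0.28,"turn":0,"jaw":1},
    {"tx":0.22,"ty":0,"tz":0.29,"turn":0,"jaw":1},
    {"tx":0,"ty":0,"tz":0,"turn":0,"jaw":1},
  ],
  squeeze=8,
)

```text
time: 21.42
tool_pos: [0.6009, 0.2564, 0.1348]
ee_rot: [[0.259, 0.966, -0.0], [0.966, -0.259, -0.0], [-0.0, -0.0, -1.0]]
wrist_force: [0.4, -0.1, -1.2]
gripper_width: 0.064
gripper_force: 8.0
```

```bash
cat >> h.py <<'E'
def tilt(p,dx=-.0023,dz=.073):
    s,T,R=where(); ctr=T+R@np.array([dx,0,dz]); print(T.round(4),np.round(s["wrist_force"],1),s["gripper_force"],s["gripper_width"])
    for a in (0,5,10,15,20,25,30,35,40):
        t=np.radians(a); l=R[:,0]*np.cos(t)+np.array([0,0,np.sin(t)]); n=-R[:,0]*np.sin(t)+np.array([0,0,np.cos(t)])
        print(a,"ply",proj(p,ctr+.05*l+.009*n).round(0)[1],"lino",proj(p,ctr+.05*l-.009*n).round(0)[1],end="; ")
    im=p["img"].astype(int); print([(r,im[r,250].tolist()) for r in range(100,220,4)])
E
python3 - <<'E'
from h import *
tilt(cap("wrist"))
E
```

```text
[0.6008 0.2563 0.1348] [-1.1  0.1 -0.9] 7.999823363497853 0.06406087488678391
0 ply 160.0 lino 157.0; 5 ply 163.0 lino 156.0; 10 ply 167.0 lino 157.0; 15 ply 172.0 lino 158.0; 20 ply 177.0 lino 160.0; 25 ply 184.0 lino 163.0; 30 ply 191.0 lino 167.0; 35 ply 199.0 lino 171.0; 40 ply 208.0 lino 177.0; [(100, [180, 184, 180]), (104, [180, 183, 179]), (108, [180, 185, 182]), (112, [180, 184, 180]), (116, [182, 186, 184]), (120, [179, 184, 181]), (124, [181, 184, 181]), (128, [180, 184, 181]), (132, [178, 182, 179]), (136, [182, 186, 182]), (140, [90, 128, 148]), (144, [93, 129, 147]), (148, [97, 131, 149]), (152, [94, 130, 146]), (156, [94, 128, 147]), (160, [94, 128, 148]), (164, [94, 128, 149]), (168, [94, 129, 148]), (172, [63, 64, 66]), (176, [61, 93, 112]), (180, [63, 96, 117]), (184, [64, 95, 116]), (188, [64, 98, 117]), (192, [90, 128, 146]), (196, [91, 130, 148]), (200, [92, 132, 150]), (204, [89, 130, 147]), (208, [90, 130, 147]), (212, [90, 129, 148]), (216, [90, 129, 148])]
```

The tilt is now about 31° and wrist force is low. I continue down to flat.

Request:
arm_command(
  plan=[
    {"tx":0.2,"ty":0,"tz":0.28,"turn":0,"jaw":1},
    {"tx":0.18,"ty":0,"tz":0.29,"turn":0,"jaw":1},
    {"tx":0.16,"ty":0,"tz":0.3,"turn":0,"jaw":1},
    {"tx":0.13,"ty":0,"tz":0.3,"turn":0,"jaw":1},
    {"tx":0.1,"ty":0,"tz":0.3,"turn":0,"jaw":1},
    {"tx":0.05,"ty":0,"tz":0.18,"turn":0,"jaw":1},
    {"tx":0,"ty":0,"tz":0,"turn":0,"jaw":1},
  ],
)

```text
time: 22.35
tool_pos: [0.6031, 0.2642, 0.1184]
ee_rot: [[0.259, 0.966, -0.0], [0.966, -0.259, -0.0], [-0.0, -0.0, -1.0]]
wrist_force: [-0.2, 0.3, -0.9]
gripper_width: 0.0637
gripper_force: 8.0
```

Run:
```python
from h import *
tilt(cap("wrist"))
```

```text
[0.603  0.2641 0.1185] [ 1.   0.5 -1.9] 7.99979941919446 0.0640395566015348
0 ply 160.0 lino 157.0; 5 ply 163.0 lino 156.0; 10 ply 167.0 lino 157.0; 15 ply 172.0 lino 158.0; 20 ply 177.0 lino 160.0; 25 ply 184.0 lino 163.0; 30 ply 191.0 lino 167.0; 35 ply 199.0 lino 171.0; 40 ply 208.0 lino 177.0; [(100, [176, 180, 177]), (104, [178, 181, 177]), (108, [179, 183, 180]), (112, [181, 185, 181]), (116, [181, 184, 181]), (120, [181, 185, 182]), (124, [179, 184, 179]), (128, [180, 185, 181]), (132, [179, 184, 180]), (136, [179, 181, 180]), (140, [178, 182, 179]), (144, [178, 184, 179]), (148, [179, 182, 179]), (152, [46, 57, 64]), (156, [94, 129, 147]), (160, [93, 129, 147]), (164, [84, 115, 131]), (168, [42, 62, 75]), (172, [43, 62, 78]), (176, [93, 128, 146]), (180, [92, 128, 146]), (184, [93, 128, 146]), (188, [94, 129, 148]), (192, [94, 130, 148]), (196, [94, 129, 148]), (200, [92, 128, 146]), (204, [94, 129, 146]), (208, [93, 129, 147]), (212, [94, 129, 146]), (216, [93, 129, 147])]
```

```bash
cat > fit.py <<'E'
from h import *
from scipy.optimize import fsolve
def fit():
    p=cap("wrist"); s,T,R=where(); im=p["img"].astype(int).sum(2); print([(r,im[r,244:256].mean().astype(int)) for r in range(148,186)])
    def pt(a,dx,sg):
        l=R[:,0]*np.cos(a)+np.array([0,0,np.sin(a)]); n=-R[:,0]*np.sin(a)+np.array([0,0,np.cos(a)])
        c=np.r_[(T+R[:,0]*dx)[:2],.036+.05*np.sin(a)+.009*np.cos(a)]; return proj(p,c+.05*l+sg*.009*n)[1]
    for dx in (-.012,-.009,-.006,-.003,0): print(dx,[(a,round(pt(np.radians(a),dx,-1)),round(pt(np.radians(a),dx,1))) for a in (0,4,8,12,16)])
    print("pile far end row (if centred on target)",proj(p,np.r_[.603,.262,.036]+.05*R[:,0])[1])
if __name__=="__main__": fit()
E
python3 fit.py
```

```text
[(148, np.int64(540)), (149, np.int64(540)), (150, np.int64(523)), (151, np.int64(307)), (152, np.int64(165)), (153, np.int64(179)), (154, np.int64(267)), (155, np.int64(357)), (156, np.int64(368)), (157, np.int64(368)), (158, np.int64(367)), (159, np.int64(368)), (160, np.int64(368)), (161, np.int64(369)), (162, np.int64(367)), (163, np.int64(367)), (164, np.int64(330)), (165, np.int64(211)), (166, np.int64(193)), (167, np.int64(228)), (168, np.int64(175)), (169, np.int64(179)), (170, np.int64(179)), (171, np.int64(184)), (172, np.int64(185)), (173, np.int64(227)), (174, np.int64(314)), (175, np.int64(366)), (176, np.int64(369)), (177, np.int64(370)), (178, np.int64(372)), (179, np.int64(372)), (180, np.int64(369)), (181, np.int64(369)), (182, np.int64(368)), (183, np.int64(371)), (184, np.int64(368)), (185, np.int64(369))]
-0.012 [(0, 173, 178), (4, 174, 182), (8, 175, 187), (12, 178, 192), (16, 180, 198)]
-0.009 [(0, 168, 173), (4, 169, 176), (8, 170, 181), (12, 172, 186), (16, 175, 192)]
-0.006 [(0, 163, 167), (4, 163, 170), (8, 165, 175), (12, 166, 180), (16, 169, 185)]
-0.003 [(0, 158, 161), (4, 158, 165), (8, 159, 168), (12, 161, 173), (16, 163, 179)]
0 [(0, 153, 156), (4, 153, 159), (8, 154, 162), (12, 155, 167), (16, 157, 172)]
pile far end row (if centred on target) 155.9977559838577
```

Fit: tilt about 7.5° and centre about 4 mm short of the target. The pile has not moved (its far end is at row 154.5 against 156 expected). I lower a little more, then let go.

Request:
arm_command(
  plan=[
    {"tx":0.15,"ty":0,"tz":0.1,"turn":0,"jaw":1},
    {"tx":0.15,"ty":0,"tz":0.1,"turn":0,"jaw":1},
    {"tx":0,"ty":0,"tz":0.1,"turn":0,"jaw":1},
    {"tx":0,"ty":0,"tz":0,"turn":0,"jaw":1},
  ],
  squeeze=5,
)

```text
time: 22.95
tool_pos: [0.6039, 0.2672, 0.1156]
ee_rot: [[0.259, 0.966, 0.0], [0.966, -0.259, 0.0], [0.0, 0.0, -1.0]]
wrist_force: [-0.1, -0.2, -0.6]
gripper_width: 0.0643
gripper_force: 5.0
```

```bash
python3 fit.py; python3 -c "
from h import *
s,T,R=where();print(T,s['wrist_force'])"
```

```text
[(148, np.int64(539)), (149, np.int64(538)), (150, np.int64(538)), (151, np.int64(539)), (152, np.int64(539)), (153, np.int64(541)), (154, np.int64(540)), (155, np.int64(501)), (156, np.int64(274)), (157, np.int64(147)), (158, np.int64(160)), (159, np.int64(191)), (160, np.int64(281)), (161, np.int64(360)), (162, np.int64(367)), (163, np.int64(369)), (164, np.int64(344)), (165, np.int64(253)), (166, np.int64(151)), (167, np.int64(190)), (168, np.int64(173)), (169, np.int64(173)), (170, np.int64(170)), (171, np.int64(198)), (172, np.int64(296)), (173, np.int64(362)), (174, np.int64(367)), (175, np.int64(369)), (176, np.int64(367)), (177, np.int64(369)), (178, np.int64(368)), (179, np.int64(369)), (180, np.int64(368)), (181, np.int64(368)), (182, np.int64(368)), (183, np.int64(368)), (184, np.int64(369)), (185, np.int64(369))]
-0.012 [(0, 173, 179), (4, 175, 183), (8, 176, 188), (12, 179, 193), (16, 182, 200)]
-0.009 [(0, 168, 173), (4, 169, 177), (8, 171, 182), (12, 173, 187), (16, 176, 193)]
-0.006 [(0, 163, 168), (4, 164, 171), (8, 165, 176), (12, 167, 181), (16, 170, 187)]
-0.003 [(0, 158, 162), (4, 159, 165), (8, 160, 169), (12, 161, 174), (16, 163, 180)]
0 [(0, 153, 156), (4, 153, 159), (8, 154, 163), (12, 155, 168), (16, 157, 173)]
pile far end row (if centred on target) 161.93487246221778
[0.60386221 0.26714782 0.11559469] [ 0.49499342 -0.49732055 -0.55616619]
```

Request:
arm_command(
  plan=[
    {"tx":0.05,"ty":0,"tz":0.08,"turn":0,"jaw":1},
    {"tx":0,"ty":0,"tz":0,"turn":0,"jaw":1},
    {"tx":0,"ty":0,"tz":0,"turn":0,"jaw":0.26},
    {"tx":0,"ty":0,"tz":0,"turn":0,"jaw":0.22},
    {"tx":0,"ty":0,"tz":0,"turn":0,"jaw":0.12},
    {"tx":0,"ty":0,"tz":0,"turn":0,"jaw":0.05},
    {"tx":0,"ty":0,"tz":0,"turn":0,"jaw":0.05},
    {"tx":0,"ty":0,"tz":-2,"turn":0,"jaw":0.05},
    {"tx":-3,"ty":0,"tz":-4,"turn":0,"jaw":0.05},
    {"tx":-5,"ty":0,"tz":-4,"turn":0,"jaw":0.05},
    {"tx":-5,"ty":0,"tz":-4,"turn":0,"jaw":0.05},
    {"tx":0,"ty":0,"tz":0,"turn":0,"jaw":0.05},
  ],
  squeeze=3,
)

```text
time: 24.5
tool_pos: [0.5716, 0.1425, 0.2572]
ee_rot: [[0.261, 0.965, 0.005], [0.965, -0.261, 0.001], [0.002, 0.005, -1.0]]
wrist_force: [0.4, 1.2, 0.0]
gripper_width: 0.0867
gripper_force: 0.0
```

Run:
```python
from h import *
s,T,R=where(); print(T,s["time"])
p=cap("wrist"); cv2.imwrite("pics/w9.png",p["img"]); S=sat(p)
c=proj(p,[.603,.262,.05]).astype(int); print(c,p["img"][c[1],c[0]])
m=(S>70).astype(np.uint8); x,y=c; k=np.zeros_like(m); k[max(0,y-70):y+75,x-55:x+55]=1; m=cv2.morphologyEx(m*k,cv2.MORPH_CLOSE,np.ones((5,5)))
quad(p,m,.054,c,"top block+pile outline @.054"); quad(p,m,.036,c,"@.036")
im=p["img"].astype(int).sum(2); print([(r,int(im[r,x-4:x+5].mean())) for r in range(max(0,y-70),y+75,2)])
print([(q,int(im[y-4:y+5,q].mean())) for q in range(x-55,x+56,2)])
for z in (.054,.036,.018,0): print(z,"ends",[proj(p,np.array([.603,.262,z])+sg*.05*R[:,0]).round(0).tolist() for sg in (1,-1)],"sides",[proj(p,np.array([.603,.262,z])+sg*.032*R[:,1]).round(0).tolist() for sg in (1,-1)])
```

```text
[0.57157714 0.14246296 0.25722131] 24.5
[247  68] [ 88 122 140]
top block+pile outline @.054 c [0.6013 0.2614] size [0.0631 0.0996] yaw 75.1
@.036 c [0.6022 0.2647] size [0.067  0.1057] yaw 75.1
[(0, 492), (2, 497), (4, 495), (6, 495), (8, 493), (10, 493), (12, 496), (14, 498), (16, 502), (18, 503), (20, 504), (22, 501), (24, 342), (26, 341), (28, 344), (30, 343), (32, 343), (34, 345), (36, 346), (38, 343), (40, 346), (42, 347), (44, 346), (46, 347), (48, 345), (50, 346), (52, 348), (54, 349), (56, 349), (58, 348), (60, 349), (62, 349), (64, 349), (66, 350), (68, 347), (70, 350), (72, 351), (74, 349), (76, 353), (78, 351), (80, 353), (82, 351), (84, 351), (86, 352), (88, 353), (90, 352), (92, 352), (94, 352), (96, 354), (98, 351), (100, 352), (102, 352), (104, 353), (106, 353), (108, 353), (110, 353), (112, 352), (114, 354), (116, 354), (118, 277), (120, 494), (122, 505), (124, 504), (126, 503), (128, 503), (130, 503), (132, 502), (134, 501), (136, 502), (138, 501), (140, 504), (142, 503)]
[(192, 511), (194, 509), (196, 508), (198, 508), (200, 508), (202, 506), (204, 509), (206, 511)
[... 193 characters left out ...]
 (240, 354), (242, 353), (244, 352), (246, 351), (248, 349), (250, 348), (252, 347), (254, 343), (256, 340), (258, 335), (260, 336), (262, 350), (264, 363), (266, 364), (268, 364), (270, 345), (272, 324), (274, 317), (276, 326), (278, 370), (280, 501), (282, 499), (284, 499), (286, 502), (288, 501), (290, 499), (292, 499), (294, 496), (296, 497), (298, 496), (300, 496), (302, 492)]
0.054 ends [[247.0, 22.0], [247.0, 118.0]] sides [[280.0, 69.0], [215.0, 69.0]]
0.036 ends [[247.0, 27.0], [247.0, 118.0]] sides [[278.0, 72.0], [217.0, 72.0]]
0.018 ends [[247.0, 32.0], [247.0, 119.0]] sides [[276.0, 75.0], [218.0, 75.0]]
0 ends [[247.0, 37.0], [247.0, 119.0]] sides [[275.0, 77.0], [220.0, 77.0]]
```

The top block's outline at z = 54 mm measures 99.6 x 63 mm, so it lies flat. Its centre is within about 2 mm of the pile's and its yaw is 75.1° against 75.0°. Nothing is touched, so I hand it in.

```bash
python3 -c "
from h import *
print(env.close_job())"
```

```text
the job is handed in; nothing more can be done
None
```

I handed in the job at about 24.6 s of the 61 s allowed. The block was laid on the ledge, tipped over to lean on the easel back, and set lino face down on the oblong pile. By wrist camera it lies flat, about 2 mm off centre and within 1° of square. The judge gave no result.

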